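# Make up a valve-train kit

## Robot

A 6-joint arm with a two-finger parallel gripper is mounted at the origin on a cart in front of the work surface, level with it; the furniture and walls round the work are solid. World frame = base frame: x ahead of the robot, y to its left, z up, the work surface at z = 0. Lengths are in m, angles in degrees, forces in N, time in s.
With the tool pointing down it reaches from about 0.35 to 0.875 m from the base axis. Payload 4.2 kg.
Tool frame: the origin (TCP) lies midway between the tips of the shut fingers; the grasp point (between the pads) lies 19 mm behind it; y points along the fingers, z is the direction in which the jaws open and shut, and the axes are right-handed (so a half turn about y gives the same grasp; the last joint's range is limited). The gripper opens to 87 mm and grips with 3 to 60 N. Pads are 19 mm wide; open, the fingers measure 117 mm over their backs; the gripper's body (75 mm by 190 mm) begins 51 mm behind the grasp point.
Start: joints at [-56.688, 22.042, 0.453, 0, -68.411, -14.817], TCP at [0.198, -0.593, 0.223] pointing down, gripper open.
Joint ranges: [-179.83, 179.83], [-69.29, 118.12], [-61.27, 80.66], [-181.25, 117.63], [-171.15, -9.14], [-177.46, 177.46]. Speed limits (degrees/s): [159.86, 159.86, 180, 180, 180, 180].

## Interface

Orientations are given as [roll, pitch, yaw] about the fixed x, y, z axes, in that order (R = Rz(yaw) Ry(pitch) Rx(roll)).
In Python, from workcell import env gives the robot as it stands. The module is installed in compiled form; this text tells all that it offers. Calls block until the motion is done:
- env.goto(position, orientation): joint-space move of the TCP to a pose.
- env.move_straight(position, rotation=None, rate=0.15, force_limit=None): straight line of the TCP; rotation=None keeps the orientation; rate is the mean speed in m/s. With force_limit (N) it stops when the force on the tool has changed by that much, and returns True; else False.
- env.set_joints(angles): joint-space move.
- env.gripper_to(opening, grasp_force=None): opening from 0.0 (shut) to 1.0 (fully open); grasp_force is the grip in N (None keeps the last); returns when the fingers have stopped.
- env.dwell(seconds).
- env.inverse_kinematics(position, orientation): joint angles nearest the present ones, or None.
- env.read_state(): the state.
- env.grab_frame(name): name is "scene" or "top" or "wrist"; returns a dict with "image" (400x640x3 uint8, blue, green, red), "fx", "fy", "cx", "cy" (pixels), "position" and "orientation" of the camera in the world. Camera axes: x right, y up, looking along -z (the intrinsics and any distortion apply to the point x, -y, -z); pixel columns grow to the right and rows downward; lengths in m; the calibration is good to about 2 mm. A picture is of the moment at which its call begins. There is no depth.
A pose or a line that the arm cannot do raises env.Unreachable and nothing moves.
- env.close_job(): hands the job in, once; it reports no verdict.
Trained networks look in a picture, given as the dict that the camera call returned (one of the last four; its "shot" number tells which), for a name from the list of things; names that differ only in an ending like _2 or _b are one class to them, and where a whole thing is asked for, a point or a joint stands for the part that bears it (a point fixed in the world has none). Each returns a list of dicts, best first, with "score" (0 to 1); they miss things now and then, are a little off and sometimes report something else, mostly with a low value. They report only what shows in the picture. A call takes as long as a camera call.
- env.search_frame(picture, thing): "xyz" ([x, y, z] in m, in world coordinates, good to about 4 mm: the middle of the surface that is visible of it).
- env.trace(picture, thing): "mask" (400x640 bool, what is visible of it).
The state is a dict: "clock": time; "joint_positions": joint angles; "qvel": joint speeds; "joint_torque": joint torques, N m; "position": TCP position; "tool_rot": TCP orientation; "force": force on the tool from outside, world axes, zero at the start; "wrist_torque": the same for the moment, N m; "opening": opening from 0.0 (shut) to 1.0 (fully open).
Only numpy, scipy, OpenCV 4.12 (cv2) and the standard library are available. Lean on these libraries where they do the work, as an engineer would, in place of code of your own. Each camera call takes 0.05 s, during which the arm holds its last target.

## Task

Make up the valve-train kit for one cylinder head: put the large gear, the ball bearing, the valve spring and the valve into the caddy, each in the round pocket cut for it, sitting flat on the pocket's floor, with the spring upright and the valve standing on its head. Set the parts down, do not drop them. The small gear and the bolt belong to another job: leave them where they stand.

Things in the scene. Friction and masses are not known exactly. Their poses are not given: they have to be found in the camera images.
- large_gear: the LARGE spur gear: bright toothed steel disc 64 mm across the teeth, 14 mm thick, lying flat, with a hub 32 mm across that rises to 22 mm in the middle; 0.26 kg. Take it across the teeth. Origin: centre of its underside; z up along its axis. Loose on the table.
- bearing: the ball bearing: smooth round steel ring without teeth, 52 mm across, 15 mm thick, lying flat; 0.12 kg. Origin: centre of its underside; z up along its axis. Loose on the table.
- spring: the valve spring: dark coil spring standing on end, 32 mm across, 45 mm tall, stiff enough to be taken as a solid cylinder; 0.04 kg. Origin: centre of its underside; z up along its axis. Loose on the table.
- valve: the engine (poppet) valve, brown, standing on its head with the stem up: flat head 40 mm across, stem 12 mm thick, 110 mm tall in all; 0.07 kg. Take it by the stem, 45 mm or more above its underside. Origin: centre of its underside; z up along its axis. Loose on the table.
- small_gear: the SMALL spur gear, a look-alike that does not belong in the kit: dark toothed disc 48 mm across, 12 mm thick, hub 24 mm across rising to 20 mm, lying flat. Origin: centre of its underside; z up along its axis. Loose on the table.
- bolt: a hex bolt standing on its head, shank up: head 20 mm across, shank 10 mm thick, 52 mm tall. It does not belong in the kit. Origin: centre of its underside; z up along its axis. Loose on the table.
- gear_nest: nest block for the large gear: grey, 89 mm square, 18 mm high, one round pocket 72 mm across and 6 mm deep, cork-lined floor. One of four (pockets 72, 60, 48, 40 mm), fixed two by two, 90 mm apart, in any order, in a low fixed caddy 190 mm square, its rim below the blocks' tops. Origin: centre of the underside, 5 mm above the table, on the pocket's axis (z, up); pocket floor 12 mm, top 18 mm above it.
- bearing_nest: nest block for the bearing: grey, 89 mm square, 18 mm high, one round pocket 60 mm across and 6 mm deep, cork-lined floor. One of four (pockets 72, 60, 48, 40 mm), fixed two by two, 90 mm apart, in any order, in a low fixed caddy 190 mm square, its rim below the blocks' tops. Origin: centre of the underside, 5 mm above the table, on the pocket's axis (z, up); pocket floor 12 mm, top 18 mm above it.
- spring_nest: nest block for the spring: grey, 89 mm square, 18 mm high, one round pocket 40 mm across and 6 mm deep, cork-lined floor. One of four (pockets 72, 60, 48, 40 mm), fixed two by two, 90 mm apart, in any order, in a low fixed caddy 190 mm square, its rim below the blocks' tops. Origin: centre of the underside, 5 mm above the table, on the pocket's axis (z, up); pocket floor 12 mm, top 18 mm above it.
- valve_nest: nest block for the valve: grey, 89 mm square, 18 mm high, one round pocket 48 mm across and 6 mm deep, cork-lined floor. One of four (pockets 72, 60, 48, 40 mm), fixed two by two, 90 mm apart, in any order, in a low fixed caddy 190 mm square, its rim below the blocks' tops. Origin: centre of the underside, 5 mm above the table, on the pocket's axis (z, up); pocket floor 12 mm, top 18 mm above it.

How it is judged (in metres and radians):
At the end, for the whole second after the job is handed in: The large gear, bearing, spring and valve each sit in their own pocket: within 8 mm of its axis, the underside within about 2.5 mm of its floor, upright within 0.1 rad, at rest; the small gear and the bolt stand within 30 mm of where they were, upright and at rest (horizontal distance between large_gear and gear_nest below 0.008 m and z of large_gear in the frame of gear_nest between 0.009 and 0.0145 m and angle between each of large_gear, bearing, spring, valve's own z axis and vertical below 0.1 rad and linear speed of each of large_gear, bearing, spring, valve, small_gear, bolt below 0.02 m/s and horizontal distance between bearing and bearing_nest below 0.008 m and z of bearing in the frame of bearing_nest between 0.009 and 0.0145 m and horizontal distance between spring and spring_nest below 0.008 m and z of spring in the frame of spring_nest between 0.009 and 0.0145 m and horizontal distance between valve and valve_nest below 0.008 m and z of valve in the frame of valve_nest between 0.009 and 0.0145 m and distance of each of small_gear, bolt from where it was at the start of the episode below 0.03 m and angle between each of small_gear, bolt's own z axis and vertical below 0.2 rad); the robot touches nothing.
It fails at once if the small gear is moved from its place or knocked over (distance of small_gear from where it was at the start of the episode above 0.03 m or angle between small_gear's own z axis and vertical above 0.5 rad).
It fails at once if the bolt is moved from its place or knocked over (distance of bolt from where it was at the start of the episode above 0.03 m or angle between bolt's own z axis and vertical above 0.5 rad).
It fails at once if a part of the kit is dropped: it falls freely by more than about 25 mm ((linear speed of large_gear above 0.7 m/s and contact force between large_gear and the fingers below 0.02 N) or (linear speed of bearing above 0.7 m/s and contact force between bearing and the fingers below 0.02 N) or (linear speed of spring above 0.7 m/s and contact force between spring and the fingers below 0.02 N) or (linear speed of valve above 0.7 m/s and contact force between valve and the fingers below 0.02 N)).
It also fails if it takes over 128 s, if anything falls off the work surface, if the arm or the gripper's body presses on something with over 40 N, if the wrist force passes 120 N, or if a joint passes its speed limit or range.

## Working session

There is one attempt and no reset: what is moved stays moved. The work goes in short steps, each a Python script; the robot and the scene stay as the last script left them, time stands still between calls to the robot, and variables do not carry over. Pictures are saved under pics/ and viewed, and the job is handed in when it is done.

```bash
mkdir -p pics; python3 - <<'E'
from workcell import env
import cv2
s=env.read_state(); print(s)
for n in ("scene","top","wrist"):
    f=env.grab_frame(n); cv2.imwrite(f"pics/{n}0.png",f["image"])
    print(n,{k:v for k,v in f.items() if k!="image"})
    if n=="wrist":continue
    for t in ["large_gear","bearing","spring","valve","small_gear","bolt","gear_nest","bearing_nest","spring_nest","valve_nest"]:
        print(t,[(d["score"],d["xyz"]) for d in env.search_frame(f,t)[:3]])
print(env.read_state()["clock"])
E
```

```text
{'clock': 0.0, 'joint_positions': array([-5.66892183e+01,  2.20903886e+01,  3.81771317e-01, -2.81178421e-02,
       -6.84119757e+01, -1.48171516e+01]), 'qvel': array([-0.00159852,  0.00534021,  0.05128244,  0.00281398,  0.1295822 ,
       -0.00321891]), 'joint_torque': array([ 5.73046927e-04, -3.90663350e+01,  1.87407804e+01,  4.21986982e+00,
        1.11073803e-02, -1.76455023e-04]), 'position': array([ 0.198085  , -0.59215651,  0.2214794 ]), 'tool_rot': array([-8.98767341e+01,  5.58549098e-03,  1.84832632e+01]), 'force': array([-0.10070153,  0.3452464 , -1.56971233]), 'wrist_torque': array([-0.04478285,  0.02305395,  0.01407355]), 'opening': 1.0010810759082507}
scene {'fx': 425.2534637450067, 'fy': 425.2534637450067, 'cx': 322.80834456745265, 'cy': 196.33477065343615, 'position': array([-0.34050241, -0.49500605,  0.57966708]), 'orientation': array([ 61.08378957,  -0.81765081, -61.68395294]), 'shot': 1}
large_gear [(0.63, [0.5842, -0.0655, 0.0131])]
bearing [(0.73, [0.5642, -0.3552, 0.0135]), (0.2, [0.5453, 0.1451, 0.027])]
spring [(0.65, [0.4364, -0.0562, 0.0268])]
valve [(0.66, [0
[... 688 characters left out ...]
56, [0.4471, -0.3373, 0.009])]
small_gear [(0.67, [0.5832, -0.2005, 0.0176]), (0.59, [0.4353, -0.2215, 0.0129])]
bolt [(0.55, [0.5862, -0.2045, 0.0202]), (0.15, [0.4343, -0.223, 0.0094])]
gear_nest [(0.95, [0.4529, 0.1431, 0.0188])]
bearing_nest [(0.65, [0.5418, 0.2335, 0.0221]), (0.44, [0.5949, -0.0606, 0.0133])]
spring_nest [(0.61, [0.4482, 0.2303, 0.0194]), (0.53, [0.4506, 0.1409, 0.0191])]
valve_nest [(0.61, [0.5407, 0.1493, 0.0183])]
wrist {'fx': 277.0164059344338, 'fy': 277.0164059344338, 'cx': 314.6816002062036, 'cy': 197.7536932770938, 'position': array([ 0.1283615 , -0.61628647,  0.38477935]), 'orientation': array([-1.56581161e+01, -3.66391468e-02,  1.08538356e+02]), 'shot': 3}
1.15
```

View pics/top0.png

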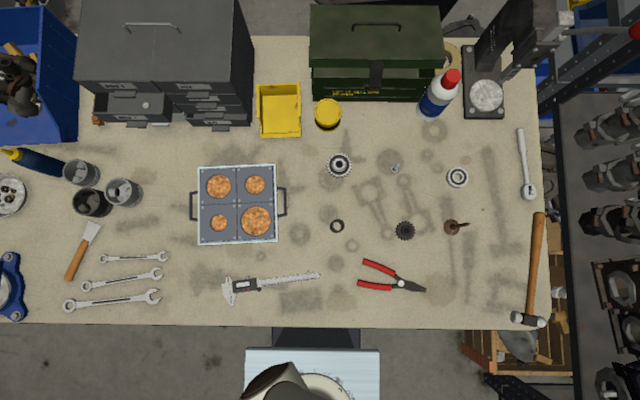

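View pics/scene0.png

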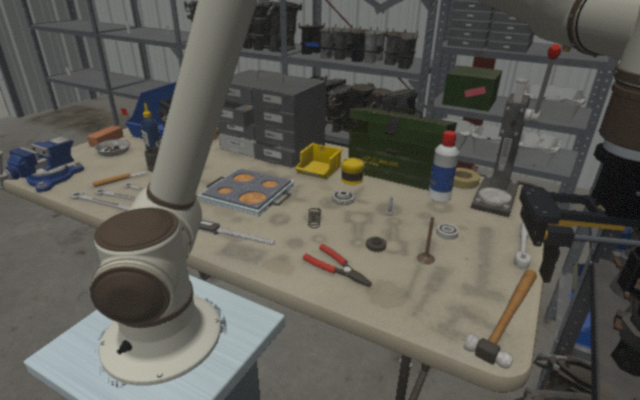

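View pics/wrist0.png

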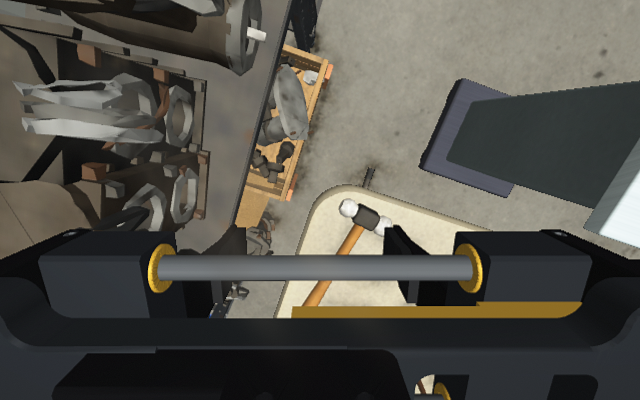

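The top view shows the pockets clearly: 72 mm at pixel (257,221), 48 mm at (255,184), 60 mm at (219,186) and 40 mm at (219,223). The parts are the large gear (339,164), bolt (395,169), bearing (457,177), spring (337,226), small gear (405,231) and valve head (449,226). In this view the networks confuse the gear and the bolt, so I'll refine every position by matching silhouettes in both fixed cameras.

```bash
cat > h.py <<'E'
from workcell import env
import numpy as np, cv2
from scipy.spatial.transform import Rotation as Ro
def proj(f,P):
    R=Ro.from_euler('xyz',f["orientation"],degrees=True).as_matrix()
    p=(np.atleast_2d(P)-f["position"])@R
    return np.c_[f["cx"]+f["fx"]*p[:,0]/-p[:,2], f["cy"]+f["fy"]*-p[:,1]/-p[:,2]]
A=np.linspace(0,2*np.pi,73)[:-1]
def circ(x,y,z,r): return np.c_[x+r*np.cos(A),y+r*np.sin(A),np.full(72,z)]
S=8
def fill(f,P):
    m=np.zeros((400*S,640*S),np.uint8)
    q=(proj(f,P)+.5)*S
    cv2.fillConvexPoly(m,cv2.convexHull(np.round(q).astype(np.int32)),1); return m
PARTS={"large_gear":[(0,.014,.031),(0,.022,.016)],"small_gear":[(0,.012,.023),(0,.020,.012)],"bearing":[(0,.015,.026)],
 "spring":[(0,.045,.016)],"valve":[(0,.003,.020),(0,.110,.006)],"bolt":[(0,.010,.010),(0,.052,.005)]}
def sil(f,name,x,y,z0=0):
    m=0
    for a,b,r in PARTS[name]: m=m|fill(f,np.r_[circ(x,y,z0+a,r),circ(x,y,z0+b,r)])
    return m
def cork(f,name,x,y):
    r={"gear_nest":.036,"bearing_nest":.030,"spring_nest":.020,"valve_nest":.024}[name]
    return fill(f,circ(x,y,.017,r))&fill(f,circ(x,y,.023,r))
def cen(m,s):
    M=cv2.moments(m,True); return np.array([M["m10"]/M["m00"],M["m01"]/M["m00"]])/s+(0.5/s-.5)
def solve(f,model,mask,xy):
    # gauss-newton on centroids
    tgt=cen(mask.astype(np.uint8),1); xy=np.array(xy,float)
    for _ in range(4):
        c=cen(model(*xy),S); h=.004
        J=np.c_[cen(model(xy[0]+h,xy[1]),S)-c,cen(model(xy[0],xy[1]+h),S)-c]/h
        xy=xy+np.linalg.solve(J,tgt-c)
    return xy,mask.sum(),model(*xy).sum()/S**2
E
python3 - <<'E'
from h import *
G={"large_gear":(.59,-.06),"bearing":(.57,-.355),"spring":(.442,-.058),"valve":(.444,-.338),"small_gear":(.43,-.223),"bolt":(.585,-.202)}
N={"gear_nest":(.453,.143),"bearing_nest":(.5415,.235),"spring_nest":(.447,.231),"valve_nest":(.543,.148)}
for cam in("top","scene"):
    f=env.grab_frame(cam); print(cam)
    for n,g in G.items():
        best=None
        for t in ([n] if n!="large_gear" else [n,"bearing_nest","small_gear"]):
            for d in env.trace(f,t):
                m=np.asarray(d["mask"])
                if m.sum()<5: continue
                p=proj(f,[*g,.01])[0]
                if np.linalg.norm(cen(m.astype(np.uint8),1)-p)<14 and best is None: best=(m,t,d["score"])
        if best is None: print(n,"none"); continue
        xy,a,b=solve(f,lambda x,y:sil(f,n,x,y),best[0],g); print(n,best[1:],xy.round(4),a,round(b))
    im=f["image"].astype(int); col=((im[...,2]-im[...,0])>40)
    for n,g in N.items():
        roi=cv2.resize(cv2.dilate(cork(f,n,*g),np.ones((41,41))),(640,400),interpolation=cv2.INTER_AREA)>0
        # fill holes
        m=cv2.morphologyEx((col&roi).astype(np.uint8),cv2.MORPH_CLOSE,np.ones((3,3)))
        xy,a,b=solve(f,lambda x,y:cork(f,n,x,y),m,g); print(n,xy.round(4),a,round(b))
print(env.read_state()["clock"])
f=env.grab_frame("top")
cv2.imwrite("pics/topz.png",cv2.resize(f["image"][130:270,180:480],None,fx=2.6,fy=2.6,interpolation=cv2.INTER_CUBIC))
E
```

```text
top
large_gear ('large_gear', 0.73) [ 0.5974 -0.0628] 460 501
bearing ('bearing', 0.58) [ 0.5689 -0.3589] 380 388
spring ('spring', 0.51) [ 0.4402 -0.0591] 36 160
valve ('valve', 0.74) [ 0.4438 -0.3402] 260 279
small_gear ('small_gear', 0.61) [ 0.434  -0.2275] 276 300
bolt none
gear_nest [0.4533 0.1405] 681 674
bearing_nest [0.5373 0.2354] 447 441
spring_nest [0.4477 0.23  ] 208 203
valve_nest [0.543  0.1459] 289 283
scene
large_gear ('large_gear', 0.69) [ 0.5983 -0.0595] 259 292
bearing ('bearing', 0.6) [ 0.5724 -0.3554] 302 315
spring ('spring', 0.45) [ 0.4414 -0.0569] 182 273
valve ('valve', 0.65) [ 0.4369 -0.3423] 306 404
small_gear ('small_gear', 0.51) [ 0.4369 -0.2242] 260 268
bolt ('bolt', 0.38) [ 0.5919 -0.1999] 109 103
gear_nest [0.4564 0.1423] 238 224
bearing_nest [0.5406 0.2373] 119 111
spring_nest [0.4515 0.2329] 55 51
valve_nest [0.547  0.1472] 77 73
2.05
```

View pics/topz.png

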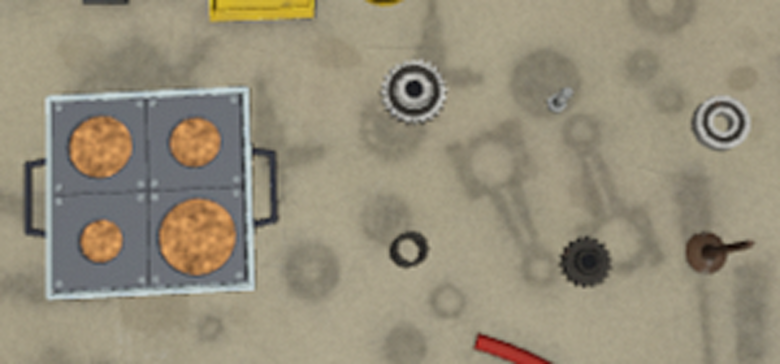

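Both cameras agree on everything to about 3 mm, apart from the valve (about 7 mm). The pocket spacing also comes out at 90 mm, as it should. I'll use the mean of the two and start with the large gear, checking with the wrist camera on approach.

```bash
cat >> h.py <<'E'
NEST={"large_gear":(.4549,.1414),"bearing":(.5390,.2364),"spring":(.4496,.2314),"valve":(.545,.1466)}
def O(y): return [-90,0,y]
def shot(n,cam="wrist"):
    f=env.grab_frame(cam); cv2.imwrite(f"pics/{n}.png",f["image"]); return f
def st(): 
    s=env.read_state(); print("t %.2f"%s["clock"],s["position"].round(4),s["tool_rot"].round(1),"F",s["force"].round(1),"op %.3f=%.1fmm"%(s["opening"],87*s["opening"])); return s
E
python3 - <<'E'
from h import *
for p in[(.598,-.061),(.5707,-.357),(.441,-.058),(.441,-.341),*NEST.values()]:
    print(p,[None if (q:=env.inverse_kinematics([*p,.03],O(y))) is None else q.round(0).tolist() for y in(0,90,-90)])
env.goto([.598,-.061,.15],O(0)); st()
f=shot("w_gear")
for d in env.search_frame(f,"large_gear"): print(d)
for d in env.trace(f,"large_gear")[:1]:
    m=d["mask"]; print(d["score"],solve(f,lambda x,y:sil(f,"large_gear",x,y),m,(.598,-.061)))
E
```

```text
(0.598, -0.061) [[10.0, 31.0, -16.0, -0.0, -43.0, -100.0], [10.0, 31.0, -16.0, 0.0, -43.0, -10.0], [10.0, 31.0, -16.0, 0.0, -43.0, 170.0]]
(0.5707, -0.357) [[-18.0, 37.0, -5.0, -0.0, -49.0, -72.0], [-18.0, 37.0, -5.0, 0.0, -49.0, 18.0], [-18.0, 37.0, -5.0, -0.0, -49.0, -162.0]]
(0.441, -0.058) [[14.0, 20.0, -38.0, -0.0, -32.0, -104.0], [14.0, 20.0, -38.0, 0.0, -32.0, -14.0], [14.0, 20.0, -38.0, 0.0, -32.0, 166.0]]
(0.441, -0.341) [[-21.0, 28.0, -22.0, -0.0, -40.0, -69.0], [-21.0, 28.0, -22.0, 0.0, -40.0, 21.0], [-21.0, 28.0, -22.0, -0.0, -40.0, -159.0]]
(0.4549, 0.1414) [[37.0, 22.0, -34.0, -0.0, -34.0, -127.0], [37.0, 22.0, -34.0, 0.0, -34.0, -37.0], [37.0, 22.0, -34.0, 0.0, -34.0, 143.0]]
(0.539, 0.2364) [[39.0, 30.0, -18.0, -0.0, -42.0, -129.0], [39.0, 30.0, -18.0, 0.0, -42.0, -39.0], [39.0, 30.0, -18.0, 0.0, -42.0, 141.0]]
(0.4496, 0.2314) [[46.0, 24.0, -30.0, -0.0, -36.0, -136.0], [46.0, 24.0, -30.0, -0.0, -36.0, -46.0], [46.0, 24.0, -30.0, 0.0, -36.0, 134.0]]
(0.545, 0.1466) [[32.0, 28.0, -21.0, -0.0, -40.0, -122.0], [32.0, 28.0, -21.0, 0.0, -40.0, -32.0], [32.0, 28.0, -21.0, 0.0, -40.0, 148.0]]
t 4.48 [ 0.598  -0.0618  0.1501] [-90.   -0.   -0.1] F [ 1.5  0.1 -0.6] op 0.999=86.9mm
{'xyz': [0.5956, -0.0617, 0.0128], 'score': 0.64}
0.87 (array([ 0.59792967, -0.06056607]), np.int64(2361), np.float64(2469.421875))
```

View pics/w_gear.png

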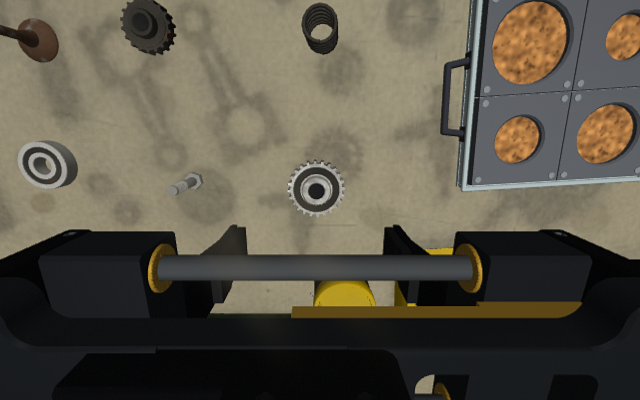

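The wrist view puts the gear at (0.5979, -0.0606), which matches the two-camera mean. I'll centre it with a light squeeze, then regrasp at 90° and lift.

```bash
python3 - <<'E'
from h import *
f=env.grab_frame("wrist")
im=f["image"].astype(int); col=((im[...,2]-im[...,0])>40).astype(np.uint8)
for n,g in {"gear_nest":NEST["large_gear"],"spring_nest":NEST["spring"],"valve_nest":NEST["valve"],"bearing_nest":NEST["bearing"]}.items():
    roi=cv2.resize(cv2.dilate(cork(f,n,*g),np.ones((41,41))),(640,400),interpolation=cv2.INTER_AREA)
    m=cv2.morphologyEx(col*roi,cv2.MORPH_CLOSE,np.ones((3,3)))
    try: print(n,solve(f,lambda x,y:cork(f,n,x,y),m,g))
    except Exception as e: print(n,e)
x,y=.598,-.0607
print(env.move_straight([x,y,.05])); print(env.move_straight([x,y,.009],rate=.06,force_limit=8)); st()
env.gripper_to(.5,grasp_force=5); st()
env.gripper_to(1.0)
env.move_straight([x,y,.05]); env.goto([x,y,.05],O(90)); 
print(env.move_straight([x,y,.009],rate=.06,force_limit=8))
env.gripper_to(.5,grasp_force=30); st()
env.move_straight([x,y,.12]); st()
E
```

```text
gear_nest (array([0.45430928, 0.1416067 ]), np.uint64(4727), np.float64(4652.875))
spring_nest (array([0.44905706, 0.23077085]), np.uint64(1255), np.float64(1208.859375))
valve_nest (array([0.54399622, 0.14721882]), np.uint64(1576), np.float64(1528.15625))
bearing_nest (array([0.53837033, 0.23686036]), np.uint64(2476), np.float64(2380.96875))
False
False
t 6.33 [ 0.5983 -0.0607  0.0091] [-90.  -0.   0.] F [0.  0.3 0.9] op 0.999=86.9mm
t 6.88 [ 0.5981 -0.0606  0.0092] [-90.  -0.   0.] F [-0.5 -0.3  0.9] op 0.731=63.6mm
False
t 10.82 [ 0.5982 -0.0607  0.0093] [-90.  -0.  90.] F [-0.7  0.4  1. ] op 0.721=62.7mm
t 11.72 [ 0.5969 -0.0607  0.1187] [-89.8  -0.   90. ] F [-0.5  0.2 -2.4] op 0.719=62.5mm
```

The pockets seen by the wrist camera agree to about 1 mm, and the gear is held (opening 63 mm, weight shows). Next is placing it.

```bash
cat >> h.py <<'E'
NEST={"large_gear":(.4546,.1415),"bearing":(.5387,.2366),"spring":(.4493,.2311),"valve":(.5445,.1469)}
def place(n,h,yaw,opn,up=.15):
    x,y=NEST[n]
    env.goto([x,y,up],O(yaw)); env.dwell(.3)
    f=shot("pl_"+n)
    env.move_straight([x,y,.017+h+.012],rate=.12); env.dwell(.2)
    print("contact",env.move_straight([x,y,.017+h-.0012],rate=.02,force_limit=4)); s=st()
    env.gripper_to(opn); env.dwell(.3); st()
    env.move_straight([x,y,up],rate=.15)
E
python3 - <<'E'
from h import *
place("large_gear",.009,90,.87)
st(); shot("after_gear","top"); shot("after_gear_w")
E
```

```text
contact True
t 14.91 [0.4544 0.1414 0.0262] [-90.   0.  90.] F [-0.3 -0.8  3.6] op 0.718=62.5mm
t 15.78 [0.4535 0.1409 0.0256] [-89.9   0.1  90. ] F [ 0.5  1.  -0.1] op 0.867=75.4mm
t 16.77 [0.4539 0.1411 0.1492] [-89.8   0.1  90. ] F [-0.3 -0.9 -0. ] op 0.873=76.0mm
```

View pics/pl_large_gear.png

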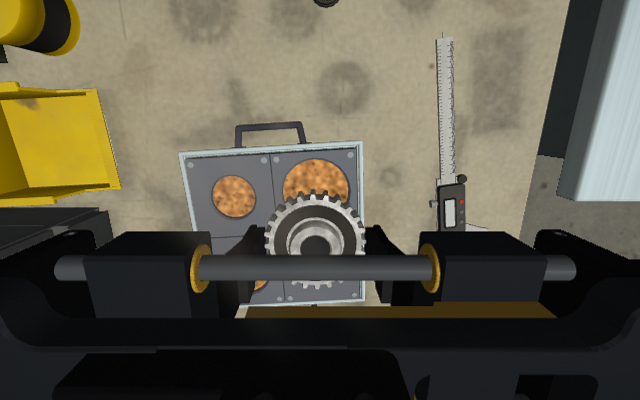

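View pics/after_gear_w.png

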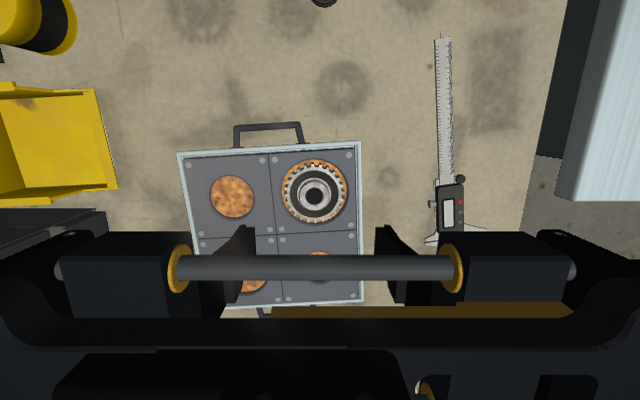

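The gear sits in its pocket with an even ring of cork around it, at wrist pixel (315,195). Next is the bearing.

```bash
cat >> h.py <<'E'
def look(n,xy,f=None):
    f=f or shot("w_"+n)
    best=None
    for d in env.trace(f,n):
        m=np.asarray(d["mask"]); 
        p=proj(f,[*xy,.01])[0]; dd=np.linalg.norm(cen(m.astype(np.uint8),1)-p)
        print(n,d["score"],"dpx",round(dd,1))
        if dd<60 and best is None: best=m
    if best is None: return None
    r=solve(f,lambda x,y:sil(f,n,x,y),best,xy); print(r); return r[0]
E
python3 - <<'E'
from h import *
env.gripper_to(1.0)
env.goto([.5707,-.357,.16],O(0)); st()
x,y=look("bearing",(.5707,-.357))
assert abs(x-.5707)<.005 and abs(y+.357)<.005
f=env.grab_frame("wrist"); look("valve",(.441,-.341),f); look("small_gear",(.435,-.226),f)
env.move_straight([x,y,.05]); print(env.move_straight([x,y,.009],rate=.06,force_limit=8)); st()
env.gripper_to(.4,grasp_force=5); st()
env.gripper_to(1.0)
env.move_straight([x,y,.05]); env.goto([x,y,.05],O(90))
print(env.move_straight([x,y,.009],rate=.06,force_limit=8))
env.gripper_to(.4,grasp_force=30); st()
env.move_straight([x,y,.15]); st()
E
```

```text
t 19.27 [ 0.5711 -0.3559  0.1602] [-90.   -0.    0.1] F [1.1 0.6 0.1] op 1.000=87.0mmTraceback (most recent call last):
  File "<stdin>", line 4, in <module>
TypeError: cannot unpack non-iterable NoneType object
```

View pics/w_bearing.png

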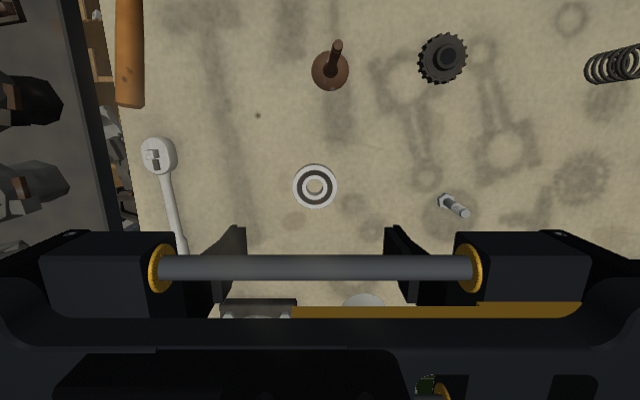

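The network missed the bearing, although it's plain to see at pixel (314,186). I'll check it against the projected model and use a fresh picture.

```bash
python3 - <<'E'
from h import *
f=env.grab_frame("wrist")
print("pred centroid",cen(sil(f,"bearing",.5707,-.357),S))
g=cv2.cvtColor(f["image"],cv2.COLOR_BGR2HSV)
roi=np.zeros((400,640),np.uint8); cv2.circle(roi,(314,186),30,1,-1)
m=((g[...,1]<40).astype(np.uint8))*roi
m=cv2.morphologyEx(m,cv2.MORPH_OPEN,np.ones((3,3)))
cs,_=cv2.findContours(m,cv2.RETR_EXTERNAL,cv2.CHAIN_APPROX_NONE); c=max(cs,key=cv2.contourArea)
mm=np.zeros((400,640),np.uint8); cv2.drawContours(mm,[cv2.convexHull(c)],-1,1,-1)
print("colour",solve(f,lambda x,y:sil(f,"bearing",x,y),mm,(.5707,-.357)))
print("net",look("bearing",(.5707,-.357),f))
look("valve",(.441,-.341),f); look("small_gear",(.435,-.226),f)
E
```

```text
pred centroid [313.60689048 185.50572996]
colour (array([ 0.57121395, -0.35641562]), np.uint64(1655), np.float64(1667.578125))
bearing 0.83 dpx 0.8
bearing 0.31 dpx 180.9
(array([ 0.57064527, -0.35621646]), np.int64(1488), np.float64(1668.125))
net [ 0.57064527 -0.35621646]
valve 0.58 dpx 4.5
(array([ 0.44842305, -0.34080984]), np.int64(1328), np.float64(1471.1875))
small_gear 0.62 dpx 0.9
(array([ 0.4358126 , -0.22480093]), np.int64(1951), np.float64(1957.25))
```

```bash
python3 - <<'E'
from h import *
x,y=.571,-.3564
env.move_straight([x,y,.05]); print(env.move_straight([x,y,.009],rate=.06,force_limit=8)); st()
env.gripper_to(.4,grasp_force=5); st()
env.gripper_to(1.0)
env.move_straight([x,y,.05]); env.goto([x,y,.05],O(90))
print(env.move_straight([x,y,.009],rate=.06,force_limit=8))
env.gripper_to(.4,grasp_force=30); st()
env.move_straight([x,y,.15]); st()
place("bearing",.009,90,.75)
st(); shot("after_bearing","top"); shot("after_bearing_w")
E
```

```text
False
t 21.29 [ 0.5713 -0.3566  0.0092] [-90.  -0.   0.] F [0.2 0.7 0.1] op 1.000=87.0mm
t 21.99 [ 0.571  -0.3564  0.0091] [-90.  -0.   0.] F [0.6 0.1 1. ] op 0.594=51.7mm
False
t 26.25 [ 0.571  -0.3564  0.0091] [-90.   0.  90.] F [-0.   0.3  1.1] op 0.580=50.5mm
t 27.34 [ 0.5702 -0.356   0.1486] [-89.9  -0.1  90. ] F [-0.7  0.3 -1.7] op 0.584=50.8mm
contact True
t 31.68 [0.5385 0.2364 0.026 ] [-90.   0.  90.] F [0.4 0.1 3.8] op 0.580=50.4mm
t 32.58 [0.5377 0.236  0.0253] [-89.9   0.1  90. ] F [0.2 0.6 1.1] op 0.748=65.1mm
t 33.57 [0.538  0.2362 0.149 ] [-89.8   0.1  90. ] F [ 0.2 -0.9 -0.9] op 0.752=65.4mm
```

View pics/after_bearing_w.png

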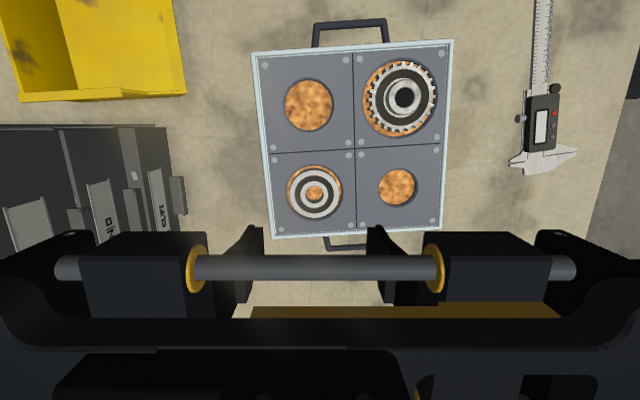

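The bearing is in place, with even cork visible at pixel (315,192). Next is the spring.

```bash
python3 - <<'E'
from h import *
env.gripper_to(1.0)
env.goto([.441,-.058,.16],O(0)); env.dwell(.2)
f=shot("w_spring"); r=look("spring",(.441,-.058),f); print("pred",proj(f,[[.441,-.058,0],[.441,-.058,.045]]))
st()
E
```

```text
spring 0.89 dpx 6.7
(array([ 0.44377537, -0.05626915]), np.int64(668), np.float64(932.578125))
pred [[314.06060517 184.01257598]
 [313.99320544 193.66236897]]
t 35.85 [ 0.4413 -0.0575  0.1598] [-90.    0.    0.1] F [ 0.6 -0.7  0.3] op 1.002=87.2mm
```

View pics/w_spring.png

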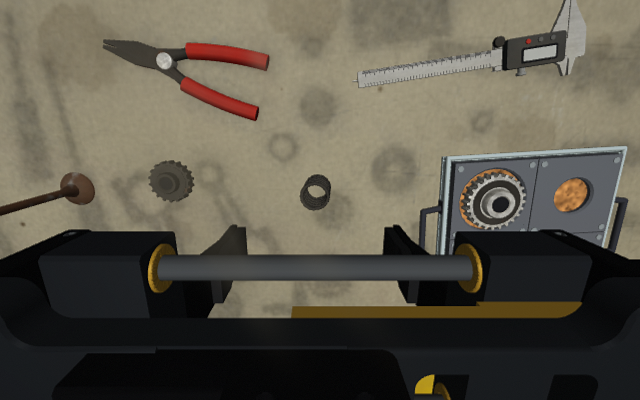

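The spring stands at (316,192). I'll take (0.4425, -0.0566) and centre it with a low, light squeeze first.

```bash
python3 - <<'E'
from h import *
x,y=.4425,-.0566
env.move_straight([x,y,.07]); print(env.move_straight([x,y,.008],rate=.06,force_limit=8)); st()
env.gripper_to(.2,grasp_force=3); st()
env.gripper_to(1.0)
env.move_straight([x,y,.07]); env.goto([x,y,.07],O(90))
print(env.move_straight([x,y,.014],rate=.06,force_limit=8))
env.gripper_to(.2,grasp_force=15); s=st()
env.move_straight([x,y,.15]); st()
place("spring",.014,90,.55)
st(); shot("after_spring","top"); shot("after_spring_w")
E
```

```text
False
t 37.78 [ 0.4428 -0.0565  0.0083] [-90.   -0.1   0. ] F [ 0.6  0.7 -0.4] op 0.999=86.9mm
t 38.73 [ 0.4425 -0.0566  0.008 ] [-90.  -0.   0.] F [-0.5 -0.4 -0.3] op 0.367=32.0mm
False
t 43.87 [ 0.4426 -0.0566  0.014 ] [-90.  -0.  90.] F [ 1.   0.  -0.1] op 0.355=30.8mm
t 44.92 [ 0.4417 -0.0567  0.1491] [-89.9   0.   90. ] F [-0.2  0.2  0. ] op 0.353=30.7mm
contact True
t 48.21 [0.4491 0.231  0.031 ] [-90.   0.  90.] F [-1.6 -0.   4. ] op 0.354=30.8mm
t 49.14 [0.4487 0.2306 0.0306] [-89.9   0.1  90. ] F [ 0.2 -0.8  0.1] op 0.549=47.8mm
t 50.09 [0.4487 0.2306 0.1491] [-89.8   0.1  90. ] F [ 0.2  0.4 -0.2] op 0.549=47.8mm
```

View pics/pl_spring.png

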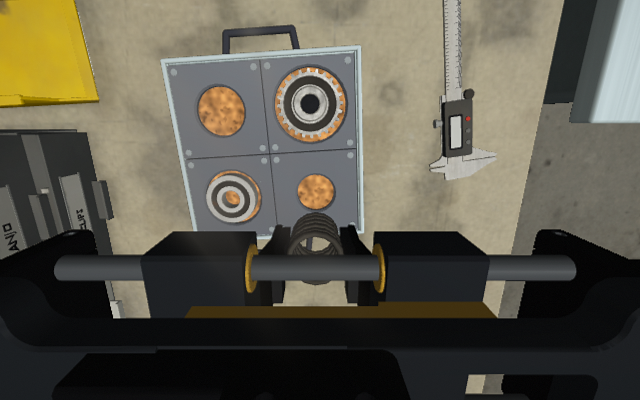

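View pics/after_spring_w.png

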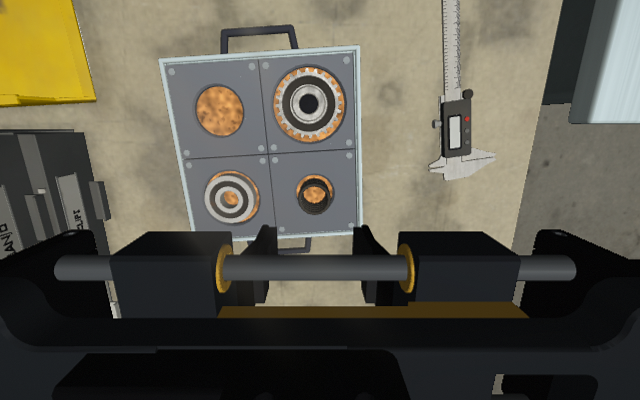

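The spring stands upright in its pocket at (315,192), and contact came at the expected height. Now the valve.

```bash
python3 - <<'E'
from h import *
env.gripper_to(1.0)
env.goto([.444,-.341,.22],O(0)); env.dwell(.2)
f=shot("w_valve"); r=look("valve",(.444,-.341),f); print("pred",proj(f,[[.444,-.341,0.002],[.444,-.341,.11]]))
# brown blob geometry
x=np.array([.444,-.341]); h=f["image"]
ov=f["image"].copy()
for z,rr in((.001,.02),(.003,.02),(.11,.006)):
    cv2.polylines(ov,[np.round(proj(f,circ(.444,-.341,z,rr))).astype(np.int32)],True,(0,255,0),1)
c=proj(f,[.444,-.341,.05])[0].astype(int)
cv2.imwrite("pics/ov_valve.png",cv2.resize(ov[c[1]-60:c[1]+60,c[0]-80:c[0]+80],None,fx=5,fy=5,interpolation=cv2.INTER_CUBIC)); print(c)
st()
E
```

```text
valve 0.73 dpx 1.9
(array([ 0.44385413, -0.34038889]), np.int64(679), np.float64(779.796875))
pred [[314.15218343 174.85020473]
 [314.03331869 195.01730892]]
[314 182]
t 53.49 [ 0.4443 -0.3406  0.22  ] [-90.    0.    0.1] F [-0.6  1.2 -0.1] op 1.005=87.4mm
```

View pics/ov_valve.png

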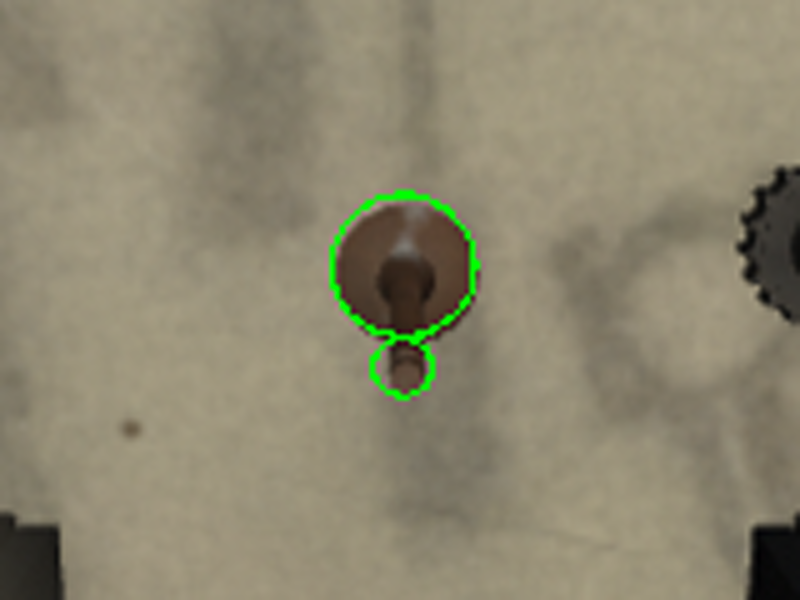

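View pics/w_valve.png

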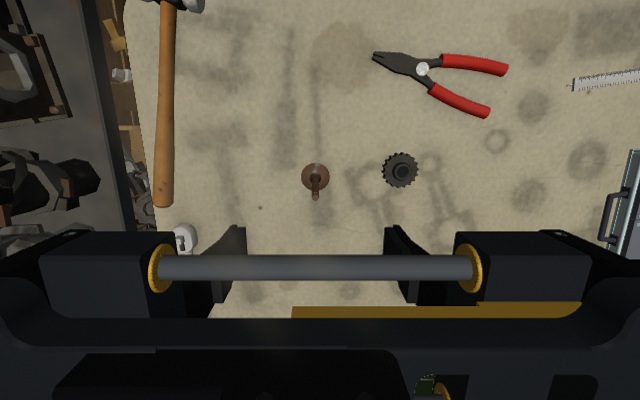

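The overlay matches within about 1 px, so the valve is at (0.4445, -0.3404). I'll take it by the stem, about 71 mm up, with the jaws along y.

```bash
python3 - <<'E'
from h import *
x,y=.4445,-.3404
env.move_straight([x,y,.13]); print(env.move_straight([x,y,.052],rate=.08,force_limit=5)); st()
env.gripper_to(.35,grasp_force=3); st()
env.gripper_to(.05,grasp_force=15); st()
env.move_straight([x,y,.085],rate=.06); st(); 
env.move_straight([x,y,.2]); env.dwell(.2); st(); shot("valve_up"); shot("valve_up_s","scene")
E
```

```text
False
t 55.37 [ 0.445  -0.3406  0.0525] [-90.   -0.1   0. ] F [ 1.3  1.  -0.8] op 0.999=86.9mm
t 56.51 [ 0.4445 -0.3404  0.052 ] [-90.   0.  -0.] F [-0.1  0.1 -0.1] op 0.353=30.7mm
t 57.05 [ 0.4445 -0.3404  0.052 ] [-90.   0.  -0.] F [ 0.1 -0.1  0.1] op 0.103=8.9mm
t 57.75 [ 0.4444 -0.3403  0.085 ] [-90.  -0.  -0.] F [ 0.2  0.7 -0.6] op 0.096=8.4mm
t 58.87 [ 0.444  -0.3402  0.1989] [-89.9   0.1  -0. ] F [-0.4  0.4 -1.7] op 0.099=8.6mm
```

View pics/valve_up.png

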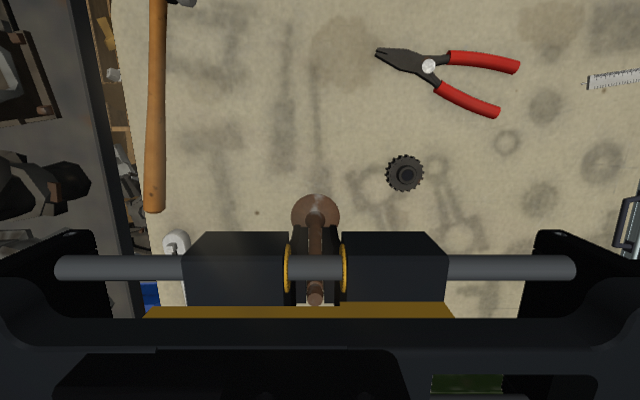

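View pics/valve_up_s.png

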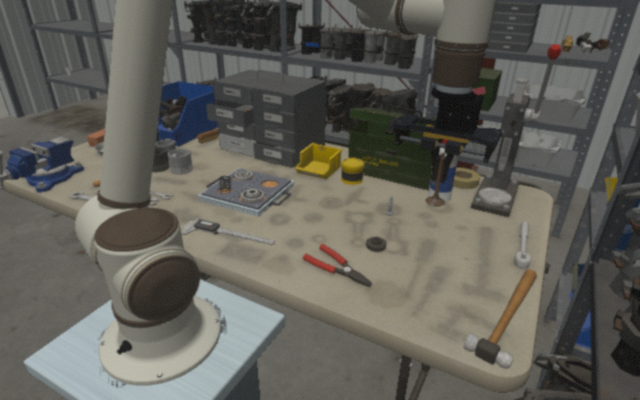

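The valve is held upright: the head shows at wrist pixel (316,212) and the stem is between the pads. Placing it now, after checking the head's projection.

```bash
python3 - <<'E'
from h import *
f=env.grab_frame("wrist"); p=env.read_state()["position"]
ov=f["image"].copy()
cv2.polylines(ov,[np.round(proj(f,circ(p[0],p[1],p[2]-.050,.02))).astype(np.int32)],True,(0,255,0),1)
cv2.imwrite("pics/ov_valve_up.png",cv2.resize(ov[150:270,235:395],None,fx=5,fy=5))
x,y=NEST["valve"]
env.goto([.49,-.1,.2],O(0)); env.goto([x,y,.2],O(0)); env.dwell(.3); st()
env.move_straight([x,y,.085],rate=.1); env.dwell(.2); shot("valve_low","scene")
print(env.move_straight([x,y,.0665],rate=.02,force_limit=4)); st()
shot("valve_down","scene"); shot("valve_down_t","top")
E
```

```text
t 61.27 [0.5446 0.1459 0.2002] [-90.   -0.   -0.1] F [ 0.4 -0.5 -0.8] op 0.099=8.6mm
True
t 63.58 [0.5444 0.1468 0.069 ] [-90.   0.   0.] F [-1.6  0.9  4.5] op 0.098=8.5mm
```

View pics/ov_valve_up.png

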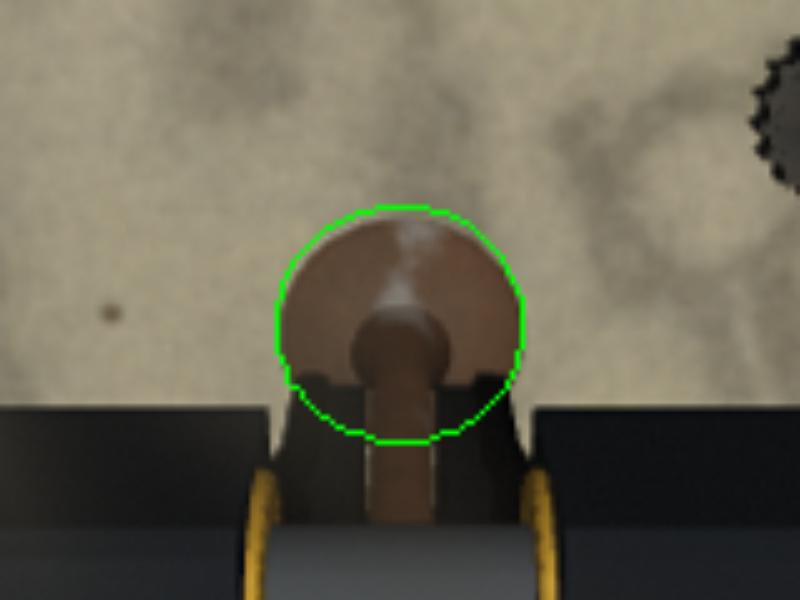

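View pics/valve_down.png

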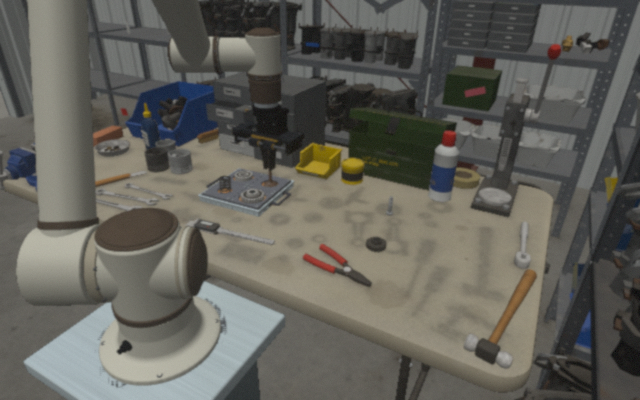

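Contact came at exactly floor height (TCP 0.069 = 0.017 + 0.052), so I'll release, retreat and inspect.

```bash
python3 - <<'E'
from h import *
x,y=NEST["valve"]
env.gripper_to(.45); env.dwell(.4); st()
env.move_straight([x,y,.22],rate=.12); env.dwell(.3); st()
shot("fin_w")
env.goto([.45,-.06,.3],O(0)); env.dwell(.3)
N={"large_gear":.017,"bearing":.017,"spring":.017,"valve":.017}
for cam in("top","scene"):
    f=env.grab_frame(cam); cv2.imwrite(f"pics/fin_{cam}.png",f["image"])
    for n in list(N)+["small_gear","bolt"]:
        g,z=(NEST[n],.017) if n in N else ({"small_gear":(.4358,-.225),"bolt":(.59,-.201)}[n],0)
        for d in env.trace(f,n)[:2]:
            m=np.asarray(d["mask"])
            if m.sum()>5 and np.linalg.norm(cen(m.astype(np.uint8),1)-proj(f,[*g,z+.01])[0])<14:
                print(cam,n,d["score"],solve(f,lambda a,b:sil(f,n,a,b,z),m,g)[0].round(4),"ref",g); break
        else: print(cam,n,"not found")
    if cam=="top": cv2.imwrite("pics/fin_topz.png",cv2.resize(f["image"][130:270,180:480],None,fx=2.6,fy=2.6,interpolation=cv2.INTER_CUBIC))
    else: cv2.imwrite("pics/fin_sz.png",cv2.resize(f["image"][140:260,180:400],None,fx=3.6,fy=3.6,interpolation=cv2.INTER_CUBIC)[:600,:800])
st()
E
```

```text
t 64.90 [0.5437 0.1465 0.0681] [-90.1   0.1  -0. ] F [-0.7 -0.6 -0.9] op 0.452=39.4mm
t 66.62 [0.5444 0.1468 0.2197] [-90.1   0.2  -0. ] F [-0.4 -0.3  0.1] op 0.449=39.1mm
top large_gear not found
top bearing not found
top spring not found
top valve not found
top small_gear 0.68 [ 0.4265 -0.2262] ref (0.4358, -0.225)
top bolt not found
scene large_gear 0.86 [0.4562 0.1421] ref (0.4546, 0.1415)
scene bearing 0.49 [0.5412 0.2392] ref (0.5387, 0.2366)
scene spring not found
scene valve 0.61 [0.5355 0.1384] ref (0.5445, 0.1469)
scene small_gear 0.62 [ 0.437 -0.225] ref (0.4358, -0.225)
scene bolt 0.41 [ 0.5941 -0.1991] ref (0.59, -0.201)
t 68.62 [ 0.45 -0.06  0.3 ] [-90.  -0.  -0.] F [-0.4 -1.2 -0.6] op 0.453=39.4mm
```

View pics/fin_w.png

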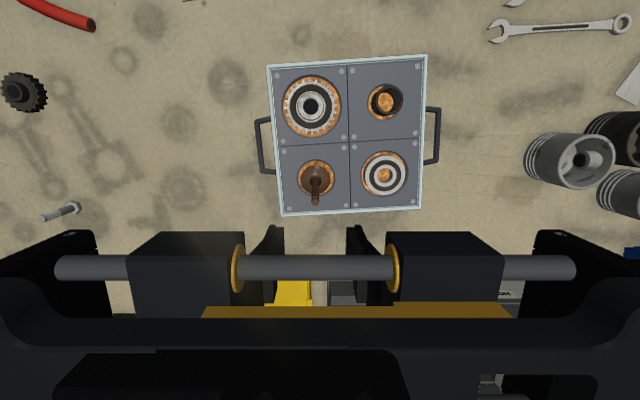

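View pics/fin_topz.png

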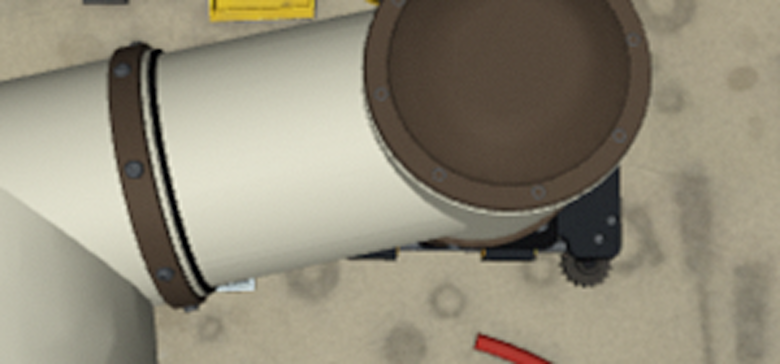

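View pics/fin_sz.png

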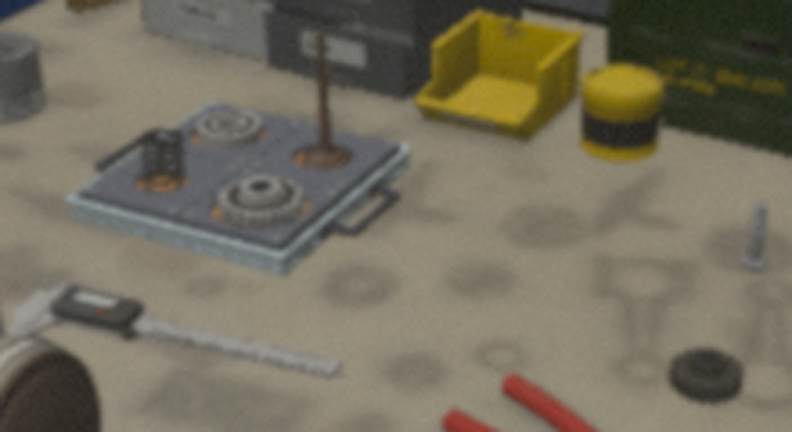

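All four parts sit in their pockets in both the wrist and scene views, with the valve and spring upright and the small gear and bolt standing where they were. The arm blocked the top view this time. The 12 mm valve discrepancy in the scene view fits the bias its mask showed before the pick, and both pictures show the head inside its pocket. Handing in.

```bash
python3 - <<'E'
from workcell import env
print(env.close_job(), env.read_state()["clock"])
E
```

```text
the job is handed in; nothing more can be done
the job is handed in; nothing more can be done
```

The large gear, bearing, spring and valve are each in their own pocket, and I handed the job in at about 69 s of the 128 s allowed. I centred the gear, bearing and spring with a light squeeze and regrasped them at 90°. The valve I took by the stem. I lowered each part until it touched the pocket floor, and contact came within about 0.2 mm of the expected height every time.

**Confirmed at the end:**
- The last wrist and scene pictures show all four parts inside their pockets, with the spring and valve upright.
- The small gear and the bolt were still standing where they began, and the gripper was clear of everything.

**Failed or disagreed:**
- **Top camera:** the arm blocked its final view, so it found none of the kit parts. Its reading of the half-hidden small gear was about 9 mm off, but the scene camera put it within about 1 mm.
- **Spring:** the network didn't find it in the final scene picture, so I confirmed it by eye only.
- **Valve:** the network's outline put it about 12 mm off its pocket's axis. That outline was already about 7 mm off before the pick. The touch-down height and the pictures both show the valve's head inside the pocket.

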